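# Unstack the recorder kit and dock its modules, battery last

## Task

Take the two stacks of recorder modules apart and set each module gently down, right way up, into the dock with a rim of its own colour, so that it lies flat inside the rim. Dock the yellow battery last, only when the blue, green and red modules are already lying in their docks. Do not drop or tip a module, and leave the coffee cup and the mouse alone.

Things in the scene. Friction and masses are not known exactly. Their poses are not given: they have to be found in the camera images.
- amplifier_center (a point): Amplifier: blue plastic box with rows of small black sockets, 124 x 64 x 40 mm (long x, wide y, high z), 0.2 to 0.5 kg. Point: its centre, 20 mm above its underside. Grasp from above across y. Stands on a black mat (top 4 mm above the table) with the green or the red module lying on it (this varies); its ends stick out. The stacks stand side by side, centres 130 mm apart.
- battery_center (a point): Battery: yellow plastic box with a black contact strip on top at both ends, 124 x 64 x 40 mm (long x, wide y, high z), 0.2 to 0.5 kg. Point: its centre, 20 mm above its underside. Grasp from above across y. Stands on a black mat (top 4 mm above the table) with the green or the red module lying on it (this varies); its ends stick out. The stacks stand side by side, centres 130 mm apart.
- radio_center (a point): Radio: green plastic box with white rings on top, 76 x 50 x 44 mm (long x, wide y, high z), 0.1 to 0.25 kg. Point: its centre, 22 mm above its underside. Grasp from above across y. Lies centred on the blue or the yellow module (this varies), which is 7 mm wider on each side; underside 44 mm above the table.
- recorder_center (a point): Recorder: red plastic box with a black screen on top, 76 x 50 x 44 mm (long x, wide y, high z), 0.1 to 0.25 kg. Point: its centre, 22 mm above its underside. Grasp from above across y. Lies centred on the blue or the yellow module (this varies), which is 7 mm wider on each side; underside 44 mm above the table.
- dock_amplifier: Amplifier dock: shallow grey tray fixed to the table, blue rim and blue patch inside; 148 x 88 mm outside, 140 x 80 mm inside the rim (long x, wide y). Origin: centre of its underside, on the table. Floor 4 mm and rim 9 mm above the table; a 50 mm gap for fingers in the middle of each long side. The module lies lengthwise in it, either way round.
- dock_battery: Battery dock: shallow grey tray fixed to the table, yellow rim and yellow patch inside; 148 x 88 mm outside, 140 x 80 mm inside the rim (long x, wide y). Origin: centre of its underside, on the table. Floor 4 mm and rim 9 mm above the table; a 50 mm gap for fingers in the middle of each long side. The module lies lengthwise in it, either way round.
- dock_radio: Radio dock: shallow grey tray fixed to the table, green rim and green patch inside; 100 x 74 mm outside, 92 x 66 mm inside the rim (long x, wide y). Origin: centre of its underside, on the table. Floor 4 mm and rim 9 mm above the table; a 50 mm gap for fingers in the middle of each long side. The module lies lengthwise in it, either way round.
- dock_recorder: Recorder dock: shallow grey tray fixed to the table, red rim and red patch inside; 100 x 74 mm outside, 92 x 66 mm inside the rim (long x, wide y). Origin: centre of its underside, on the table. Floor 4 mm and rim 9 mm above the table; a 50 mm gap for fingers in the middle of each long side. The module lies lengthwise in it, either way round.
- cup: A white takeaway coffee cup with a brown sleeve and white lid, 84 mm wide, 108 mm tall, standing loose beyond the work. Origin: centre of its underside. To be left alone.
- mouse: A black computer mouse, 100 x 58 x 32 mm, lying loose beyond the stacks. Origin: centre of its underside. To be left alone.
Not all that is in view belongs to the job. What is shaped like the part that bears battery_center but pink, purple or white is not meant.

How it is judged:
On the way, in this order (a step that is already met when the one before it is completed fails the run):
1. the blue amplifier, green radio and red recorder lie released in their own docks, the battery not yet docked (horizontal distance between amplifier_center and dock_amplifier below 0.014 m and z of amplifier_center in the frame of dock_amplifier below 0.027 m and angle between each of amplifier_center, radio_center, recorder_center's own z axis and vertical below 0.08 rad and angle between the x axis of amplifier_center and the x axis of dock_amplifier, either way round below 0.3 rad and contact force between the fingers and amplifier below 0.1 N and linear speed of each of amplifier, radio, recorder below 0.03 m/s and horizontal distance between radio_center and dock_radio below 0.014 m and z of radio_center in the frame of dock_radio below 0.029 m and angle between the x axis of radio_center and the x axis of dock_radio, either way round below 0.3 rad and contact force between the fingers and radio below 0.1 N and horizontal distance between recorder_center and dock_recorder below 0.014 m and z of recorder_center in the frame of dock_recorder below 0.029 m and angle between the x axis of recorder_center and the x axis of dock_recorder, either way round below 0.3 rad and contact force between the fingers and recorder below 0.1 N), for 0.2 s.
2. then the yellow battery lies released in its dock (horizontal distance between battery_center and dock_battery below 0.014 m and z of battery_center in the frame of dock_battery below 0.027 m and angle between battery_center's own z axis and vertical below 0.08 rad and angle between the x axis of battery_center and the x axis of dock_battery, either way round below 0.3 rad and contact force between the fingers and battery below 0.1 N and linear speed of battery below 0.03 m/s), for 0.2 s.
At the end, for the whole second after the job is handed in: Each module lies released and at rest in the dock of its colour: centre within 14 mm of the dock's centre in plan, resting on the dock floor (within 3 mm), tilt below 0.08 rad, long side within 0.3 rad of the dock's, either way round; cup and mouse within 30 mm of where they stood (all of step 1 and all of step 2 and distance of each of cup, mouse from where it was at the start of the episode below 0.03 m); the robot touches nothing.
It fails at once if a module is dropped, thrown or knocked flying (faster than 0.7 m/s with no finger on it) ((linear speed of amplifier above 0.7 m/s and contact force between the fingers and amplifier below 0.05 N) or (linear speed of battery above 0.7 m/s and contact force between the fingers and battery below 0.05 N) or (linear speed of radio above 0.7 m/s and contact force between the fingers and radio below 0.05 N) or (linear speed of recorder above 0.7 m/s and contact force between the fingers and recorder below 0.05 N)).
It fails at once if a module is tipped more than 35 degrees (angle between any of amplifier_center, battery_center, radio_center, recorder_center's own z axis and vertical above 0.6 rad).
It fails at once if the cup or the mouse is pushed more than 30 mm (distance of any of cup, mouse from where it was at the start of the episode above 0.03 m).
It also fails if it takes over 90 s, if anything falls off the work surface, if the arm or the gripper's body presses on something with over 40 N, if the wrist force passes 120 N, or if a joint passes its speed limit or range.

## Robot

A 7-joint arm with a two-finger parallel gripper is mounted at the origin on the work surface. World frame = base frame: x ahead of the robot, y to its left, z up, the work surface at z = 0. Lengths are in m, angles in rad, forces in N, time in s.
With the tool pointing down it reaches from about 0.425 to 0.925 m from the base axis. Payload 6.8 kg.
Tool frame: the origin (TCP) lies between the finger pads; the fingertips stand 22 mm ahead of it and the grasp point (between the pads) lies 3 mm ahead of it; z points along the fingers, y is the direction in which the jaws open and shut (so a half turn about z gives the same grasp; the last joint's range is limited). The gripper opens to 85 mm and grips with 20 to 120 N. Pads are 22 mm wide; open, the fingers measure 114 mm over their backs; the gripper's body (76 mm by 85 mm) begins 54 mm behind the grasp point. The pads swing forward as they close: fully open they stand 13 mm farther back than shut.
Start: joints at [-1.212, 0.477, 0.022, 1.555, -0.011, 1.109, -0.083], TCP at [0.304, 0.603, 0.253] pointing down, gripper open.
Joint ranges: [-2.96, 2.96], [-0.34, 2.1], [-1.41, 1.46], [0.24, 2.44], [-1.37, 4.51], [0.17, 1.92], [-2.96, 2.96]. Speed limits (rad/s): [2.39, 2.39, 3.14, 3.14, 3.14, 3.14, 3.14].

## Interface

Orientations are given as a unit quaternion [w, x, y, z].
In Python, from station import bot gives the robot as it stands. The module is installed in compiled form; this text tells all that it offers.
- The arm moves only by the tool drive_tool, never from a script. Its argument "series" is one flat list of numbers, 7 for each row, row after row: the opening, from -1 (shut) to 1 (fully open), then the shift along the tool's x, y, z in mm, then the turn, a rotation vector about the tool's x, y, z in rad. In form: [jaw, x, y, z, wx, wy, wz, jaw, x, y, z, wx, wy, wz, ...]. A call has 1 to 12 rows; each row shifts and turns the commanded pose from where the row before left it, along the tool's axes as they then stand; what a row does not reach is not made up. A row lasts 1/8 s, in which the tool goes at most 62.5 mm and 10.7 degrees, less where a joint would pass 70% of its speed; a pose out of reach is approached as far as the arm can. A call with a gripper value outside its range is refused whole. The fingers move at their own pace and stop on an object; "force" is the grip in N (left out, the last holds). Time passes only in rows, so rows that do not move let the fingers close. It gives the time, the measured TCP pose, the force and the opening at its end, in the units of the state.
- bot.get_obs(): the state, without advancing time (a new reading comes with each control period).
- bot.read_camera(name): name is "scene" or "top" or "wrist"; returns a dict with "pixels" (420x560x3 uint8, blue, green, red), "camera_matrix" (3x3 intrinsics, pixels), "rvec" (rotation vector, rad) and "tvec" (3), from world to camera coordinates, as OpenCV has them. Camera axes: x right, y down, z forward; pixel columns grow to the right and rows downward; lengths in m; the calibration is good to about 2 mm. A picture is of the moment at which its call begins. There is no depth.
- bot.hand_in(): hands the job in, once; it reports no verdict.
The state is a dict: "t": time; "q": joint angles; "joint_vel": joint speeds; "joint_torque": joint torques, N m; "eef_pos": TCP position; "tool_rot": TCP orientation; "contact_force": force on the tool from outside, world axes, zero at the start; "torque": the same for the moment, N m; "gripper_width": opening from 0.0 (shut) to 1.0 (fully open).
Only numpy, scipy, OpenCV 4.12 (cv2) and the standard library are available. Lean on these libraries where they do the work, as an engineer would, in place of code of your own. Each camera call takes 0.05 s, during which the arm holds its last target. There are 200 camera calls.

## Working session

There is one attempt and no reset: what is moved stays moved. The work goes in short steps, Python scripts to look and compute and a tool call to move; the robot and the scene stay as the last step left them, time stands still between calls to the robot, and variables do not carry over. Pictures are saved under pics/ and viewed, about 12 in all and at most 16, crops included, and the job is handed in when it is done.

Besides the shell and the picture viewer there is one more tool, called after ">>>" by a JSON object that holds its "op" and its "data", one argument or row to a line. drive_tool: Moves the arm, as the interface text tells. Its arguments: {"type":"object","properties":{"series":{"type":"array"},"force":{"type":"number"}},"required":["series"]}

```bash
mkdir -p pics
cat > h.py <<'E'
from station import bot
import cv2, numpy as np
def cam(n,save=None):
    c=bot.read_camera(n)
    if save: cv2.imwrite('pics/'+save,c['pixels'])
    return c
def px2w(c,u,v,z):
    R=cv2.Rodrigues(np.array(c['rvec'],float))[0];t=np.array(c['tvec'],float).ravel()
    d=R.T@np.linalg.inv(c['camera_matrix'])@np.array([u,v,1.]);o=-R.T@t
    return o+d*(z-o[2])/d[2]
def w2px(c,p):
    return cv2.projectPoints(np.array(p,float).reshape(-1,3),np.array(c['rvec'],float),np.array(c['tvec'],float),np.array(c['camera_matrix'],float),None)[0].reshape(-1,2)
E
python3 - <<'E'
from h import *
a=cam('scene','s0.png');b=cam('top','t0.png')
import pickle;pickle.dump((a,b),open('c0.pkl','wb'))
o=bot.get_obs();print(o)
for c in(a,b):
    R=cv2.Rodrigues(np.array(c['rvec'],float))[0];print(-R.T@np.array(c['tvec']).ravel(),R.round(2))
E
```

```text
{'t': 0.1, 'q': array([-1.21208194,  0.47776569,  0.02235577,  1.55635064, -0.01150759,
        1.10929653, -0.08308513]), 'joint_vel': array([-0.00067637, -0.00187158, -0.00026957, -0.00274759,  0.00188325,
       -0.00053182, -0.0013015 ]), 'joint_torque': array([ 5.63656053e-03, -5.97757387e+01,  1.61457270e+00, -2.81954134e+01,
        1.28987824e-02,  5.02089752e-03, -2.99480530e-05]), 'eef_pos': array([0.30356821, 0.60232771, 0.25239162]), 'tool_rot': array([-1.34865887e-04,  2.31283913e-01,  9.72885932e-01, -8.35117769e-04]), 'contact_force': array([-0.38390345, -0.28493821, -0.10496063]), 'torque': array([-0.01376012, -0.01682303, -0.03003265]), 'gripper_width': 0.9977201076973701}
[1.16225109 0.08010438 0.92926527] [[-0.15  0.99  0.01]
 [ 0.81  0.13 -0.58]
 [-0.57 -0.08 -0.82]]
[ 0.43790559 -0.00879575  1.32476639] [[-0.   -1.   -0.  ]
 [-0.99  0.   -0.11]
 [ 0.11  0.   -0.99]]
```

View pics/t0.png

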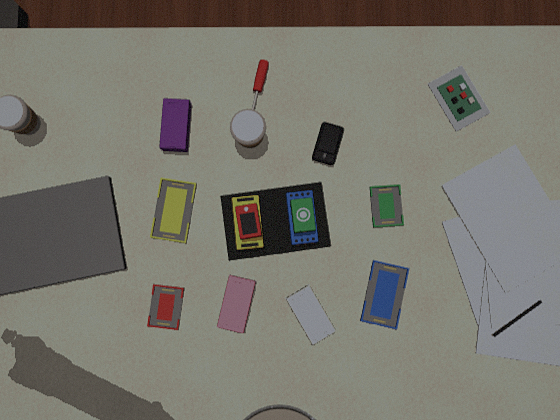

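View pics/s0.png

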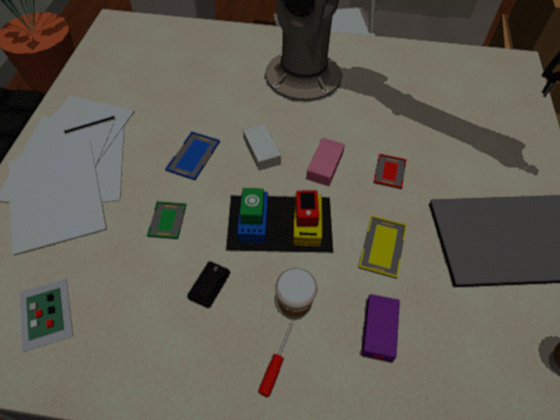

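Top view: yellow battery at (248,222) with the red recorder on it (248,222), blue amplifier at (302,217) with the green radio on it. Docks: yellow (174,211), red (166,307), green (386,206), blue (385,295). Look-alikes: pink (237,303), purple (175,124) and white (311,315) boxes are decoys. The green board at (458,98) is clutter. Next is a close crop with colour segmentation.

```bash
cat > seg.py <<'E'
from h import *
HS={'red':[(0,8),(172,180)],'yellow':[(22,36)],'green':[(45,80)],'blue':[(98,122)]}
def mask(im,col):
    h=cv2.cvtColor(im,cv2.COLOR_BGR2HSV);m=np.zeros(h.shape[:2],np.uint8)
    for a,b in HS[col]: m|=cv2.inRange(h,(a,130,50),(b,255,255))
    return m
def rects(im,col,roi,z,c):
    "hull of colour pixels in roi (u0,v0,u1,v1), points projected to height z, min-area rect in world"
    m=mask(im,col);k=np.zeros_like(m);u0,v0,u1,v1=roi;k[v0:v1,u0:u1]=m[v0:v1,u0:u1]
    ys,xs=np.nonzero(k)
    P=np.array([px2w(c,x,y,z)[:2] for x,y in zip(xs,ys)],np.float32)*1000
    (cx,cy),(w,h),a=cv2.minAreaRect(P)
    if w<h: w,h,a=h,w,a+90
    a=(a+90)%180-90
    return round(cx,1),round(cy,1),round(w,1),round(h,1),round(a,1)
E
python3 - <<'E'
from seg import *
import pickle
a,c=pickle.load(open('c0.pkl','rb'));im=c['pixels']
print('f',c['camera_matrix'])
for n,col,roi,z in [('dY','yellow',(145,170,205,250),.009),('dR','red',(140,278,192,335),.009),('dG','green',(365,178,410,235),.009),('dB','blue',(355,255,415,335),.009),
 ('recorder','red',(225,185,275,260),.088),('radio','green',(282,180,330,255),.088),('batt','yellow',(225,185,275,260),.044),('amp','blue',(280,180,330,255),.044)]:
    print(n,rects(im,col,roi,z,c))
cr=im[165:345,135:425];cv2.imwrite('pics/t0c.png',cv2.resize(cr,None,fx=2.75,fy=2.75,interpolation=cv2.INTER_CUBIC))
E
```

```text
f [[545.94669279   0.         280.34843806]
 [  0.         545.94669279 208.88703127]
 [  0.           0.           1.        ]]
dY (582.2, 255.2, 146.4, 88.1, -9.0)
dR (350.7, 269.7, 99.1, 73.8, -7.1)
dG (591.0, -262.1, 97.3, 71.9, 3.9)
dB (378.4, -252.4, 145.8, 87.8, -13.1)
recorder (548.0, 68.0, 75.2, 48.6, 9.4)
radio (561.6, -56.6, 75.0, 48.7, 6.1)
batt (549.6, 73.0, 124.2, 64.8, 5.5)
amp (560.9, -56.0, 124.8, 63.5, 6.0)
```

View pics/t0c.png

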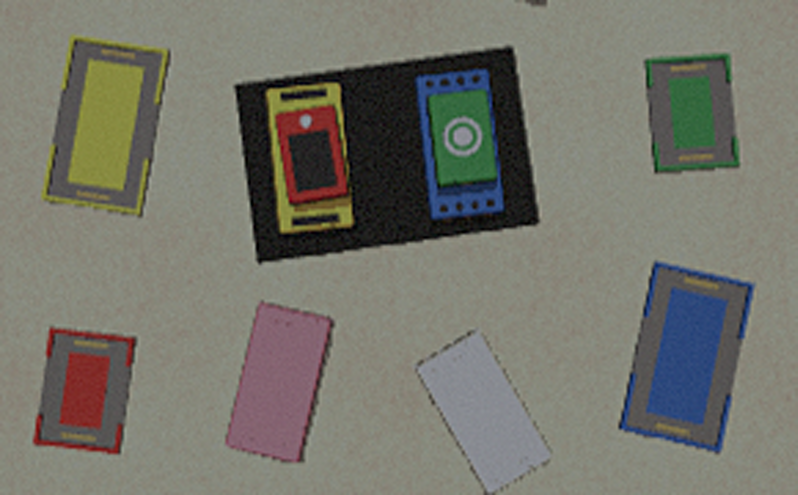

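Measured sizes match the given ones: docks 146x88 and 99x74, modules 124x64 and 75x49, stack spacing about 130 mm. Decoys have other colours. Next I work out the first move, to above the radio.

```bash
cat > plan.py <<'E'
import sys
from h import *
from scipy.spatial.transform import Rotation as Ro
def plan(x,y,z,yaw):
    "mm, deg: turn first (rotvec, tool), then shift in the turned tool frame"
    o=bot.get_obs();q=o['tool_rot'];R0=Ro.from_quat([*q[1:],q[0]])
    best=None
    for a in(yaw,yaw+180):
        t=np.radians(a);R1=Ro.from_matrix(np.array([[np.cos(t),np.sin(t),0],[np.sin(t),-np.cos(t),0],[0,0,-1]]).T)
        rv=(R0.inv()*R1).as_rotvec()
        if best is None or np.linalg.norm(rv)<np.linalg.norm(best[0]): best=(rv,R1)
    d=np.array([x,y,z])-1000*o['eef_pos']
    print('t',round(o['t'],2),'eef',(1000*o['eef_pos']).round(1),'F',o['contact_force'].round(1),'w',round(o['gripper_width'],3),'q',o['q'].round(2))
    print('turn',best[0].round(3),'then shift',best[1].inv().apply(d).round(1))
if __name__=='__main__': plan(*map(float,sys.argv[1:5]))
E
python3 plan.py 561.6 -56.6 180 6.1
```

```text
t 0.1 eef [303.6 602.3 252.4] F [-0.4 -0.3 -0.1] w 0.998 q [-1.21  0.48  0.02  1.56 -0.01  1.11 -0.08]
turn [-0.002 -0.    -0.573] then shift [-186.6 -682.6   72.4]
```

>>> {"op": "drive_tool", "data": {
  "series": [1, 0, 0, 0, 0, 0, -0.143, 1, 0, 0, 0, 0, 0, -0.143, 1, 0, 0, 0, 0, 0, -0.143, 1, 0, 0, 0, 0, 0, -0.143, 1, -12, -43, 0, 0, 0, 0, 1, -12, -43, 0, 0, 0, 0, 1, -12, -43, 0, 0, 0, 0, 1, -12, -43, 0, 0, 0, 0, 1, -12, -43, 0, 0, 0, 0, 1, -12, -43, 0, 0, 0, 0, 1, -12, -43, 0, 0, 0, 0, 1, -12, -43, 0, 0, 0, 0],
  "force": 35
}}

```text
t: 1.6
eef_pos: [0.4356, 0.2692, 0.2531]
tool_rot: [-0.0, -0.053, 0.999, -0.0]
contact_force: [0.9, 0.3, 0.2]
gripper_width: 1.003
```

>>> {"op": "drive_tool", "data": {
  "series": [1, -12, -43, 8, 0, 0, 0, 1, -12, -43, 8, 0, 0, 0, 1, -12, -43, 8, 0, 0, 0, 1, -12, -43, 8, 0, 0, 0, 1, -12, -43, 8, 0, 0, 0, 1, -12, -43, 8, 0, 0, 0, 1, -12, -43, 8, 0, 0, 0, 1, -6, -38, 8, 0, 0, 0, 1, 0, 0, 8, 0, 0, 0, 1, 0, 0, 0, 0, 0, 0]
}}

```text
t: 2.85
eef_pos: [0.5597, -0.0562, 0.1804]
tool_rot: [-0.001, -0.053, 0.999, 0.0]
contact_force: [-0.2, -0.3, 0.4]
gripper_width: 0.999
```

```bash
python3 plan.py 561.6 -56.6 72 6.1
python3 - <<'E'
from h import *
c=cam('wrist','w1.png')
print(w2px(c,[[.5616,-.0566,.088]]))
E
```

```text
t 2.85 eef [559.7 -56.2 180.4] F [-0.2 -0.3  0.4] w 0.999 q [-0.16  0.38  0.19  1.91 -0.09  0.87  1.75]
turn [ 0.001 -0.002 -0.001] then shift [ -1.9  -0.6 108.4]
[[279.35025638 232.16714766]]
```

View pics/w1.png

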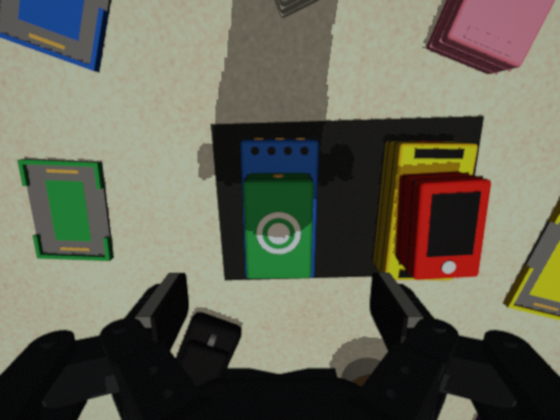

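The wrist view shows the radio's ring at (279,232), exactly where I predicted it, centred between the fingers. The red recorder is at (449,226), visibly turned a little on the battery. Next I go down and grip.

>>> {"op": "drive_tool", "data": {
  "series": [1, -2, 0, 30, 0, 0, 0, 1, 0, -1, 30, 0, 0, 0, 1, 0, 0, 25, 0, 0, 0, 1, 0, 0, 15, 0, 0, 0, 1, 0, 0, 8, 0, 0, 0, 1, 0, 0, 0, 0, 0, 0, -1, 0, 0, 0, 0, 0, 0, -1, 0, 0, 0, 0, 0, 0, -1, 0, 0, 0, 0, 0, 0, -1, 0, 0, 0, 0, 0, 0, -1, 0, 0, 0, 0, 0, 0, -1, 0, 0, 0, 0, 0, 0]
}}

```text
t: 4.4
eef_pos: [0.5631, -0.0576, 0.0741]
tool_rot: [0.001, -0.053, 0.999, 0.0]
contact_force: [-1.4, 1.2, 6.6]
gripper_width: 0.574
```

>>> {"op": "drive_tool", "data": {
  "series": [-1, 0, 0, -5, 0, 0, 0, -1, 0, 0, -10, 0, 0, 0, -1, 0, 0, -20, 0, 0, 0, -1, 0, 0, -20, 0, 0, 0, -1, 0, 0, -15, 0, 0, 0, -1, 0, 0, 0, 0, 0, 0]
}}

```text
t: 5.15
eef_pos: [0.5633, -0.0577, 0.1445]
tool_rot: [0.001, -0.053, 0.999, -0.0]
contact_force: [0.5, 0.6, -1.2]
gripper_width: 0.581
```

```bash
python3 plan.py 591 -262.1 100 3.9
```

```text
t 5.15 eef [563.3 -57.7 144.5] F [ 0.5  0.6 -1.2] w 0.581 q [-0.15  0.43  0.18  1.93 -0.11  0.79  1.77]
turn [-0.     0.002  0.037] then shift [ -13.7 -205.8   44.5]
```

>>> {"op": "drive_tool", "data": {
  "series": [-1, 0, 0, 0, 0, 0, 0.037, -1, -1, -15, 0, 0, 0, 0, -1, -3, -30, 0, 0, 0, 0, -1, -3, -35, 0, 0, 0, 0, -1, -3, -35, 0, 0, 0, 0, -1, -2, -35, 0, 0, 0, 0, -1, -2, -30, 0, 0, 0, 0, -1, -1, -18, 0, 0, 0, 0, -1, 0, -8, 10, 0, 0, 0, -1, 0, 0, 25, 0, 0, 0, -1, 0, 0, 25, 0, 0, 0, -1, 0, 0, 0, 0, 0, 0]
}}

```text
t: 6.65
eef_pos: [0.5898, -0.2602, 0.0805]
tool_rot: [-0.003, -0.035, 0.999, 0.001]
contact_force: [0.7, 0.3, -2.3]
gripper_width: 0.581
```

```bash
python3 plan.py 592.5 -262.1 34.5 3.9
python3 - <<'E'
from h import *
c=cam('wrist','w2.png')
E
```

```text
t 6.65 eef [ 589.8 -260.2   80.5] F [ 0.7  0.3 -2.3] w 0.581 q [ 0.18  0.63  0.19  1.76 -0.17  0.77  2.1 ]
turn [ 0.003 -0.005  0.002] then shift [-2.5 -2.1 46. ]
```

View pics/w2.png

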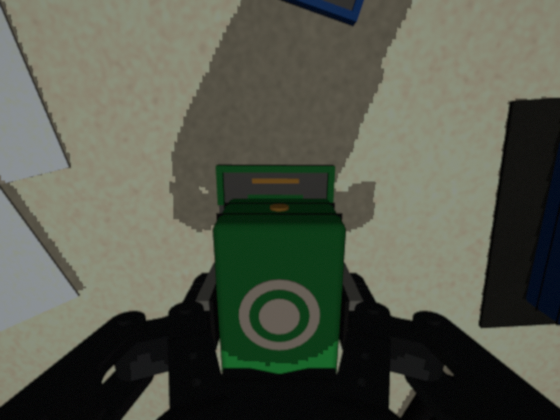

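The radio is held level over the green dock and centred left to right, with the dock rim visible at (275,180). Next I lower it slowly and release.

>>> {"op": "drive_tool", "data": {
  "series": [-1, -2.5, -2, 12, 0, 0, 0, -1, 0, 0, 12, 0, 0, 0, -1, 0, 0, 9, 0, 0, 0, -1, 0, 0, 6, 0, 0, 0, -1, 0, 0, 3, 0, 0, 0, -1, 0, 0, 2, 0, 0, 0, -1, 0, 0, 0, 0, 0, 0]
}}

```text
t: 7.58
eef_pos: [0.5943, -0.264, 0.0394]
tool_rot: [0.0, -0.034, 0.999, -0.0]
contact_force: [-0.2, -0.4, -1.2]
gripper_width: 0.581
```

>>> {"op": "drive_tool", "data": {
  "series": [-1, 1.5, 1.5, 2, 0, 0, 0, -1, 0, 0, 1.5, 0, 0, 0, -1, 0, 0, 1, 0, 0, 0, -1, 0, 0, 0, 0, 0, 0]
}}

```text
t: 8.07
eef_pos: [0.5926, -0.2626, 0.0347]
tool_rot: [-0.0, -0.034, 0.999, 0.0]
contact_force: [-0.7, 0.1, -1.5]
gripper_width: 0.584
```

>>> {"op": "drive_tool", "data": {
  "series": [-1, 0, 0, 1, 0, 0, 0, -1, 0, 0, 0.5, 0, 0, 0, -1, 0, 0, 0, 0, 0, 0]
}}

```text
t: 8.45
eef_pos: [0.5927, -0.2628, 0.0342]
tool_rot: [0.0, -0.034, 0.999, 0.0]
contact_force: [-2.5, 1.1, 5.3]
gripper_width: 0.58
```

Contact, with 5 N upward on the tool. I release it slowly and rise.

>>> {"op": "drive_tool", "data": {
  "series": [0.3, 0, 0, 0, 0, 0, 0, 0.6, 0, 0, 0, 0, 0, 0, 1, 0, 0, 0, 0, 0, 0, 1, 0, 0, 0, 0, 0, 0, 1, 0, 0, 0, 0, 0, 0, 1, 0, 0, -10, 0, 0, 0, 1, 0, 0, -25, 0, 0, 0, 1, 0, 0, -40, 0, 0, 0, 1, 0, 0, -40, 0, 0, 0, 1, 0, 0, -30, 0, 0, 0, 1, 0, 0, 0, 0, 0, 0]
}}

```text
t: 9.82
eef_pos: [0.5942, -0.2635, 0.182]
tool_rot: [0.003, -0.034, 0.999, -0.001]
contact_force: [0.1, -0.0, -0.8]
gripper_width: 1.003
```

```bash
python3 plan.py 548 68 180 9.4
python3 - <<'E'
from seg import *
c=cam('top','t1.png');im=c['pixels']
print(rects(im,'green',(365,170,415,245),.009,c)); print(rects(im,'red',(225,185,275,260),.088,c),rects(im,'yellow',(225,185,275,260),.044,c))
c=cam('wrist','w3.png');print(w2px(c,[[.591,-.2621,.048]]))
E
```

```text
t 9.82 eef [ 594.2 -263.5  182. ] F [ 0.1 -0.  -0.8] w 1.003 q [ 0.16  0.51  0.23  1.7  -0.14  0.94  2.08]
turn [-0.003  0.006 -0.096] then shift [ -8.6 334.6   2. ]
(590.7, -260.9, 96.3, 69.1, 4.2)
(547.8, 67.8, 75.8, 48.8, 9.7) (549.6, 72.9, 124.2, 65.0, 5.5)
[[281.32774794 211.16792723]]
```

View pics/w3.png

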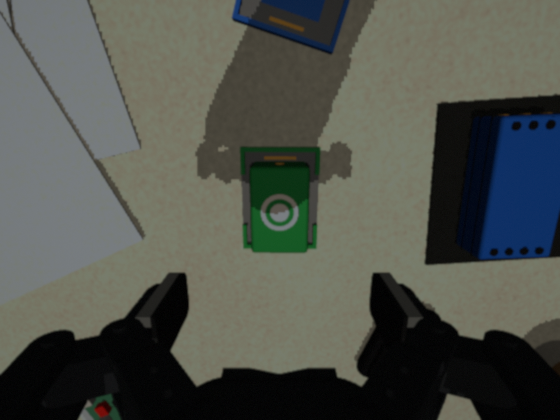

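The radio lies in its dock: ring at (279,211) against a predicted (281,211), about 1 mm off. Next is the recorder.

>>> {"op": "drive_tool", "data": {
  "series": [1, 0, 0, 0, 0, 0, -0.096, 1, -1, 20, 0, 0, 0, 0, 1, -1, 38, 0, 0, 0, 0, 1, -1, 40, 0, 0, 0, 0, 1, -1, 40, 0, 0, 0, 0, 1, -1, 40, 0, 0, 0, 0, 1, -1, 40, 0, 0, 0, 0, 1, -1, 40, 0, 0, 0, 0, 1, -1, 38, 0, 0, 0, 0, 1, -1, 25, 0, 0, 0, 0, 1, 0, 13, 0, 0, 0, 0, 1, 0, 0, 0, 0, 0, 0]
}}

```text
t: 11.42
eef_pos: [0.5462, 0.0694, 0.1779]
tool_rot: [-0.0, -0.083, 0.997, 0.0]
contact_force: [0.0, -0.1, -0.3]
gripper_width: 1.003
```

```bash
python3 plan.py 548 68 72 9.4
python3 - <<'E'
from h import *
c=cam('wrist','w4.png');print(w2px(c,[[.548,.068,.088]]))
t=np.radians(9.4);u=np.array([np.cos(t),np.sin(t)]);v=np.array([-u[1],u[0]])
cs=[[*(np.array([.548,.068])+a*.038*u+b*.025*v),.088] for a,b in((1,1),(1,-1),(-1,-1),(-1,1))]
im=c['pixels'].copy();cv2.polylines(im,[w2px(c,cs).round().astype(int)],True,(255,255,0),1);cv2.imwrite('pics/w4b.png',im)
E
```

```text
t 11.43 eef [546.2  69.4 177.9] F [ 0.  -0.1 -0.3] w 1.003 q [-0.34  0.36  0.13  1.93 -0.06  0.85  1.55]
turn [ 0.    -0.001  0.001] then shift [ -1.6  -1.7 105.9]
[[278.00014134 232.78684134]]
```

View pics/w4b.png

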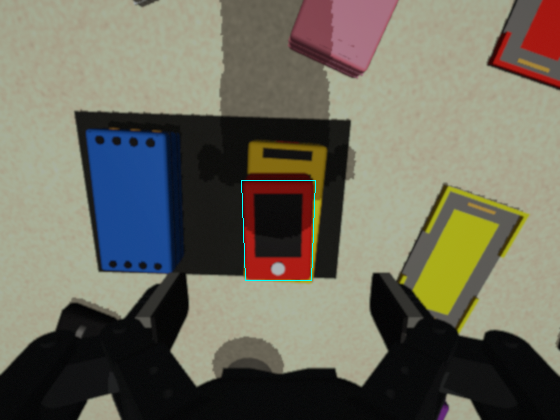

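The predicted outline matches the recorder's top face at (279,231) within about 2 px. Next I go down and grip.

>>> {"op": "drive_tool", "data": {
  "series": [1, -1.5, -1.5, 30, 0, 0, 0, 1, 0, 0, 30, 0, 0, 0, 1, 0, 0, 24, 0, 0, 0, 1, 0, 0, 13, 0, 0, 0, 1, 0, 0, 7, 0, 0, 0, 1, 0, 0, 0, 0, 0, 0, -1, 0, 0, 0, 0, 0, 0, -1, 0, 0, 0, 0, 0, 0, -1, 0, 0, 0, 0, 0, 0, -1, 0, 0, 0, 0, 0, 0, -1, 0, 0, 0, 0, 0, 0, -1, 0, 0, 0, 0, 0, 0]
}}

```text
t: 12.98
eef_pos: [0.5491, 0.0674, 0.0751]
tool_rot: [0.001, -0.082, 0.997, 0.0]
contact_force: [-1.4, 0.3, 5.4]
gripper_width: 0.582
```

>>> {"op": "drive_tool", "data": {
  "series": [-1, 0, 0, -5, 0, 0, 0, -1, 0, 0, -10, 0, 0, 0, -1, 0, 0, -20, 0, 0, 0, -1, 0, 0, -20, 0, 0, 0, -1, 0, 0, -15, 0, 0, 0, -1, 0, 0, 0, 0, 0, 0]
}}

```text
t: 13.72
eef_pos: [0.5493, 0.0672, 0.1455]
tool_rot: [0.001, -0.082, 0.997, 0.0]
contact_force: [0.0, 0.2, -2.0]
gripper_width: 0.577
```

```bash
python3 plan.py 350.7 269.7 145 -7.1
```

```text
t 13.72 eef [549.3  67.2 145.5] F [ 0.   0.2 -2. ] w 0.577 q [-0.33  0.41  0.12  1.95 -0.07  0.78  1.57]
turn [0.001 0.002 0.288] then shift [222.1 176.4   0.5]
```

>>> {"op": "drive_tool", "data": {
  "series": [-1, 0, 0, 0, 0, 0, 0.144, -1, 0, 0, 0, 0, 0, 0.144, -1, 14, 11, 0, 0, 0, 0, -1, 26, 20, 0, 0, 0, 0, -1, 28, 22, 0, 0, 0, 0, -1, 28, 22, 0, 0, 0, 0, -1, 28, 22, 0, 0, 0, 0, -1, 28, 23, 0, 0, 0, 0, -1, 28, 23, 0, 0, 0, 0, -1, 26, 22, 0, 0, 0, 0, -1, 14, 11, 0, 0, 0, 0, -1, 0, 0, 0, 0, 0, 0]
}}

```text
t: 15.22
eef_pos: [0.3499, 0.27, 0.144]
tool_rot: [-0.0, 0.058, 0.998, -0.0]
contact_force: [0.4, -0.1, -1.3]
gripper_width: 0.581
```

```bash
python3 plan.py 352 269.7 35.5 -7.1
```

```text
t 15.22 eef [349.9 270.  144. ] F [ 0.4 -0.1 -1.3] w 0.581 q [-0.88  0.25  0.09  2.2  -0.04  0.69  0.69]
turn [-0.    -0.001  0.007] then shift [-2.100e+00 -1.000e-01  1.085e+02]
```

>>> {"op": "drive_tool", "data": {
  "series": [-1, -1, 0, 15, 0, 0, 0, -1, 0, 0, 25, 0, 0, 0, -1, 0, 0, 25, 0, 0, 0, -1, 0, 0, 18, 0, 0, 0, -1, 0, 0, 10, 0, 0, 0, -1, 0, 0, 6, 0, 0, 0, -1, 0, 0, 3, 0, 0, 0, -1, 0, 0, 0, 0, 0, 0, -1, 0, 0, 0, 0, 0, 0]
}}

```text
t: 16.35
eef_pos: [0.3532, 0.2691, 0.0427]
tool_rot: [0.0, 0.062, 0.998, 0.0]
contact_force: [-0.1, 0.4, -2.0]
gripper_width: 0.576
```

```bash
python3 plan.py 352 269.7 35.5 -7.1
python3 - <<'E'
from h import *
c=cam('wrist','w5.png')
E
```

```text
t 16.35 eef [353.2 269.1  42.7] F [-0.1  0.4 -2. ] w 0.576 q [-0.85  0.45  0.07  2.25 -0.07  0.44  0.72]
turn [0.001 0.001 0.   ] then shift [1.3 0.4 7.2]
```

View pics/w5.png

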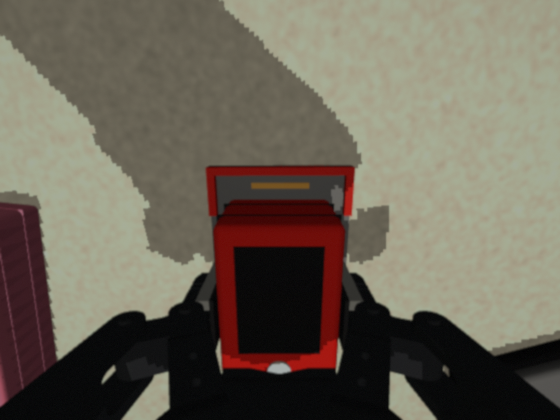

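The recorder hovers inside the red rim, with the near rim running from (208,170) to (354,170) and equal gaps on both sides. Next I lower it.

>>> {"op": "drive_tool", "data": {
  "series": [-1, 1, 0, 3, 0, 0, 0, -1, 0, 0, 2, 0, 0, 0, -1, 0, 0, 1.5, 0, 0, 0, -1, 0, 0, 1, 0, 0, 0, -1, 0, 0, 0, 0, 0, 0]
}}

```text
t: 17.02
eef_pos: [0.3519, 0.2689, 0.0351]
tool_rot: [-0.0, 0.062, 0.998, -0.0]
contact_force: [-1.1, -2.1, 4.6]
gripper_width: 0.583
```

Contact at the expected height. I release and rise.

>>> {"op": "drive_tool", "data": {
  "series": [0.3, 0, 0, 0, 0, 0, 0, 0.6, 0, 0, 0, 0, 0, 0, 1, 0, 0, 0, 0, 0, 0, 1, 0, 0, 0, 0, 0, 0, 1, 0, 0, 0, 0, 0, 0, 1, 0, 0, -10, 0, 0, 0, 1, 0, 0, -25, 0, 0, 0, 1, 0, 0, -40, 0, 0, 0, 1, 0, 0, -40, 0, 0, 0, 1, 0, 0, -20, 0, 0, 0, 1, 0, 0, 0, 0, 0, 0]
}}

```text
t: 18.4
eef_pos: [0.3528, 0.2697, 0.1717]
tool_rot: [0.001, 0.062, 0.998, 0.002]
contact_force: [-0.5, -0.1, -1.1]
gripper_width: 0.999
```

```bash
python3 - <<'E'
from seg import *
c=cam('top','t2.png');im=c['pixels']
for a in [('red',(140,278,192,335),.009),('yellow',(225,185,275,260),.044),('blue',(280,180,330,255),.044)]:print(a[0],rects(im,*a,c))
c=cam('wrist','w6.png');print(w2px(c,[[.3507,.2697,.048]]))
E
python3 plan.py 560.9 -56 170 6
```

```text
red (351.0, 269.5, 98.8, 73.9, -6.9)
yellow (549.6, 73.5, 124.2, 64.3, 5.5)
blue (560.8, -55.8, 124.9, 63.9, 6.1)
[[280.12203384 215.13806734]]
t 18.5 eef [351.7 268.7 169.6] F [-0.2  0.5 -0.6] w 1.001 q [-0.89  0.21  0.11  2.18 -0.03  0.76  0.69]
turn [ 0.    -0.    -0.228] then shift [-174.1 -344.8   -0.4]
```

View pics/w6.png

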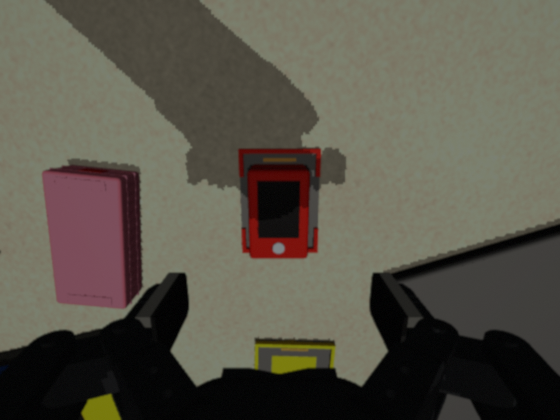

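The recorder lies in its dock, centre near (278,213) against (280,215). Battery and amplifier are undisturbed. Next is the amplifier.

>>> {"op": "drive_tool", "data": {
  "series": [1, 0, 0, 0, 0, 0, -0.114, 1, 0, 0, 0, 0, 0, -0.114, 1, -10, -20, 0, 0, 0, 0, 1, -19, -37, 0, 0, 0, 0, 1, -20, -40, 0, 0, 0, 0, 1, -20, -40, 0, 0, 0, 0, 1, -20, -40, 0, 0, 0, 0, 1, -20, -40, 0, 0, 0, 0, 1, -20, -40, 0, 0, 0, 0, 1, -20, -40, 0, 0, 0, 0, 1, -15, -28, 0, 0, 0, 0, 1, -10, -20, 0, 0, 0, 0]
}}

```text
t: 20.0
eef_pos: [0.5607, -0.0578, 0.1681]
tool_rot: [-0.001, -0.051, 0.999, -0.0]
contact_force: [-0.0, 1.3, 0.5]
gripper_width: 1.002
```

>>> {"op": "drive_tool", "data": {
  "series": [1, 0, 0, 0, 0, 0, 0, 1, 0, 0, 15, 0, 0, 0, 1, 0, 0, 0, 0, 0, 0]
}}

```text
t: 20.38
eef_pos: [0.5591, -0.0547, 0.1527]
tool_rot: [-0.002, -0.053, 0.999, 0.0]
contact_force: [-0.3, -0.3, 0.7]
gripper_width: 1.0
```

```bash
python3 plan.py 560.9 -56 34 6
```

```text
t 20.38 eef [559.1 -54.7 152.7] F [-0.3 -0.3  0.7] w 1.0 q [-0.22  0.42  0.26  1.93 -0.14  0.81  1.8 ]
turn [ 0.001 -0.004  0.001] then shift [ -1.7  -1.5 118.7]
```

>>> {"op": "drive_tool", "data": {
  "series": [1, -1.5, -1.5, 20, 0, 0, 0, 1, 0, 0, 30, 0, 0, 0, 1, 0, 0, 25, 0, 0, 0, 1, 0, 0, 15, 0, 0, 0, 1, 0, 0, 10, 0, 0, 0, 1, 0, 0, 8, 0, 0, 0, 1, 0, 0, 6, 0, 0, 0, 1, 0, 0, 4, 0, 0, 0, 1, 0, 0, 0, 0, 0, 0]
}}

```text
t: 21.5
eef_pos: [0.5626, -0.0574, 0.0367]
tool_rot: [-0.0, -0.052, 0.999, 0.0]
contact_force: [0.0, 0.5, 0.1]
gripper_width: 1.0
```

>>> {"op": "drive_tool", "data": {
  "series": [1, 0, 1.3, 3, 0, 0, 0, 1, 0, 0, 0, 0, 0, 0, -1, 0, 0, 0, 0, 0, 0, -1, 0, 0, 0, 0, 0, 0, -1, 0, 0, 0, 0, 0, 0, -1, 0, 0, 0, 0, 0, 0, -1, 0, 0, 0, 0, 0, 0],
  "force": 50
}}

```text
t: 22.38
eef_pos: [0.5626, -0.0561, 0.0341]
tool_rot: [0.0, -0.052, 0.999, 0.0]
contact_force: [-1.4, 0.5, 5.6]
gripper_width: 0.738
```

>>> {"op": "drive_tool", "data": {
  "series": [-1, 0, 0, -5, 0, 0, 0, -1, 0, 0, -10, 0, 0, 0, -1, 0, 0, -20, 0, 0, 0, -1, 0, 0, -25, 0, 0, 0, -1, 0, 0, -25, 0, 0, 0, -1, 0, 0, -15, 0, 0, 0, -1, 0, 0, 0, 0, 0, 0]
}}

```text
t: 23.25
eef_pos: [0.563, -0.0561, 0.1348]
tool_rot: [0.001, -0.052, 0.999, 0.0]
contact_force: [-0.5, -0.6, -2.8]
gripper_width: 0.739
```

```bash
python3 plan.py 378.4 -252.4 133 -13.1
```

```text
t 23.25 eef [563.  -56.1 134.8] F [-0.5 -0.6 -2.8] w 0.739 q [-0.21  0.45  0.25  1.94 -0.16  0.77  1.81]
turn [0.    0.002 0.333] then shift [ 135.4 -233.     1.8]
```

>>> {"op": "drive_tool", "data": {
  "series": [-1, 0, 0, 0, 0, 0, 0.166, -1, 0, 0, 0, 0, 0, 0.167, -1, 8, -13, 0, 0, 0, 0, -1, 14, -25, 0, 0, 0, 0, -1, 17, -30, 0, 0, 0, 0, -1, 17, -30, 0, 0, 0, 0, -1, 17, -30, 0, 0, 0, 0, -1, 17, -30, 0, 0, 0, 0, -1, 17, -30, 0, 0, 0, 0, -1, 15, -26, 0, 0, 0, 0, -1, 11, -19, 0, 0, 0, 0, -1, 0, 0, 0, 0, 0, 0]
}}

```text
t: 24.75
eef_pos: [0.3774, -0.2543, 0.1334]
tool_rot: [-0.001, 0.115, 0.993, -0.0]
contact_force: [0.0, 0.6, -2.9]
gripper_width: 0.738
```

>>> {"op": "drive_tool", "data": {
  "series": [-1, 0, 0, 15, 0, 0, 0, -1, 0, 0, 25, 0, 0, 0, -1, 0, 0, 20, 0, 0, 0, -1, 0, 0, 12, 0, 0, 0, -1, 0, 0, 6, 0, 0, 0, -1, 0, 0, 0, 0, 0, 0]
}}

```text
t: 25.5
eef_pos: [0.3801, -0.2527, 0.0556]
tool_rot: [-0.0, 0.114, 0.993, 0.0]
contact_force: [0.3, -0.1, -3.0]
gripper_width: 0.74
```

```bash
python3 plan.py 380.1 -252.8 34 -13.1
python3 - <<'E'
from h import *
c=cam('wrist','w7.png')
E
```

```text
t 25.5 eef [ 380.1 -252.7   55.6] F [ 0.3 -0.1 -3. ] w 0.74 q [ 0.19  0.46  0.32  2.23 -0.3   0.49  2.08]
turn [ 0. -0.  0.] then shift [ 0.  -0.1 21.6]
```

View pics/w7.png

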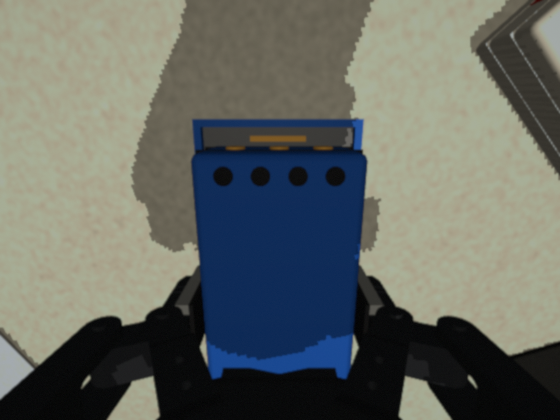

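The amplifier is level and centred over the blue dock, rim from (193,121) to (363,121). Next I lower it.

>>> {"op": "drive_tool", "data": {
  "series": [-1, 0, 0, 8, 0, 0, 0, -1, 0, 0, 6, 0, 0, 0, -1, 0, 0, 3, 0, 0, 0, -1, 0, 0, 2, 0, 0, 0, -1, 0, 0, 1, 0, 0, 0, -1, 0, 0, 1, 0, 0, 0, -1, 0, 0, 0, 0, 0, 0]
}}

```text
t: 26.42
eef_pos: [0.3801, -0.2529, 0.0348]
tool_rot: [0.0, 0.114, 0.993, 0.0]
contact_force: [-0.6, 0.7, -3.4]
gripper_width: 0.743
```

>>> {"op": "drive_tool", "data": {
  "series": [-1, 0, 0, 0.8, 0, 0, 0, -1, 0, 0, 0.5, 0, 0, 0, -1, 0, 0, 0, 0, 0, 0]
}}

```text
t: 26.8
eef_pos: [0.3802, -0.2529, 0.0341]
tool_rot: [0.0, 0.114, 0.993, 0.0]
contact_force: [-2.0, 1.6, 8.2]
gripper_width: 0.738
```

>>> {"op": "drive_tool", "data": {
  "series": [0.5, 0, 0, 0, 0, 0, 0, 0.7, 0, 0, 0, 0, 0, 0, 1, 0, 0, 0, 0, 0, 0, 1, 0, 0, 0, 0, 0, 0, 1, 0, 0, 0, 0, 0, 0, 1, 0, 0, -10, 0, 0, 0, 1, 0, 0, -25, 0, 0, 0, 1, 0, 0, -40, 0, 0, 0, 1, 0, 0, -40, 0, 0, 0, 1, 0, 0, -20, 0, 0, 0, 1, 0, 0, 0, 0, 0, 0]
}}

```text
t: 28.18
eef_pos: [0.381, -0.2533, 0.1703]
tool_rot: [0.002, 0.114, 0.993, -0.0]
contact_force: [0.2, -0.1, -0.8]
gripper_width: 1.003
```

```bash
cat > chk.py <<'E'
from seg import *
import sys
c=cam('top',sys.argv[1]);im=c['pixels'].copy()
L=[(378.4,-252.4,-13.1,124,64,44,(255,255,0)),(591,-262.1,3.9,76,50,48,(255,0,255)),(350.7,269.7,-7.1,76,50,48,(255,255,0)),(582.2,255.2,-9,124,64,44,(255,0,0))]
im=cv2.resize(im,None,fx=2.75,fy=2.75,interpolation=cv2.INTER_CUBIC)
for x,y,a,l,w,z,k in L:
    b=cv2.boxPoints(((x,y),(l,w),a));p=w2px(c,np.c_[b,[z]*4]/1000)
    cv2.polylines(im,[((p+.5)*2.75).round().astype(int)],True,k,1)
cv2.imwrite('pics/c_'+sys.argv[1],im[165*11//4:345*11//4,135*11//4:425*11//4])
print('batt',rects(c['pixels'],'yellow',(225,185,275,260),.044,c))
E
python3 chk.py t3.png;python3 plan.py 549.6 73.2 170 5.6
```

```text
batt (549.5, 73.5, 124.3, 64.1, 5.6)
t 28.23 eef [ 380.3 -252.9  169.2] F [-0.4  1.  -0.4] w 1.0 q [ 0.07  0.24  0.44  2.17 -0.15  0.76  1.95]
turn [-0.     0.002 -0.326] then shift [-200.3  308.    -0.8]
```

View pics/c_t3.png

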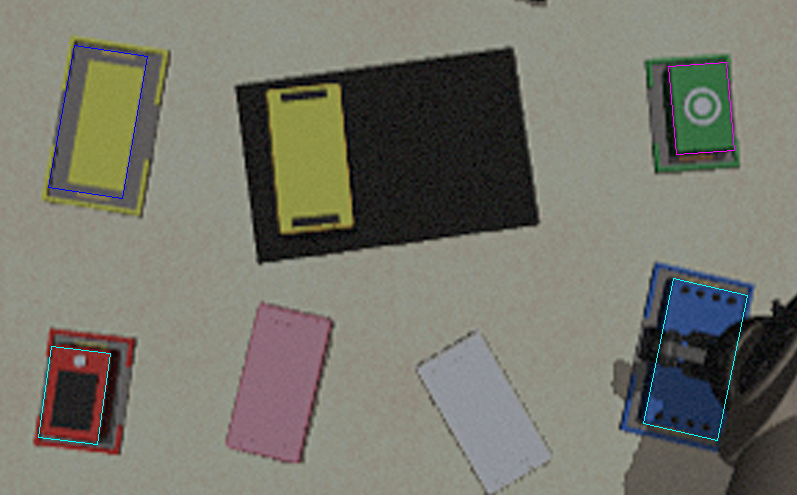

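Red, green and blue all sit on their predicted outlines within about 2 mm, seen at roughly (80,395), (702,107) and (697,357) in the crop. The battery at (310,160) is untouched. Next is the battery.

>>> {"op": "drive_tool", "data": {
  "series": [1, 0, 0, 0, 0, 0, -0.163, 1, 0, 0, 0, 0, 0, -0.163, 1, -12, 18, 0, 0, 0, 0, 1, -22, 34, 0, 0, 0, 0, 1, -25, 38, 0, 0, 0, 0, 1, -25, 38, 0, 0, 0, 0, 1, -25, 38, 0, 0, 0, 0, 1, -25, 38, 0, 0, 0, 0, 1, -25, 38, 0, 0, 0, 0, 1, -22, 34, 0, 0, 0, 0, 1, -19, 32, 0, 0, 0, 0, 1, 0, 0, 0, 0, 0, 0]
}}

```text
t: 29.72
eef_pos: [0.5493, 0.0766, 0.167]
tool_rot: [-0.001, -0.051, 0.999, 0.0]
contact_force: [0.9, 0.3, 0.0]
gripper_width: 1.003
```

>>> {"op": "drive_tool", "data": {
  "series": [1, 0, 0, 20, 0, 0, 0, 1, 0, 0, 25, 0, 0, 0, 1, 0, 0, 20, 0, 0, 0, 1, 0, 0, 10, 0, 0, 0, 1, 0, 0, 0, 0, 0, 0]
}}

```text
t: 30.35
eef_pos: [0.5484, 0.0723, 0.0926]
tool_rot: [-0.001, -0.048, 0.999, -0.0]
contact_force: [-0.2, -0.5, 0.2]
gripper_width: 0.998
```

```bash
python3 plan.py 549.6 73.2 34 5.6
```

```text
t 30.35 eef [548.4  72.3  92.6] F [-0.2 -0.5  0.2] w 0.998 q [-0.39  0.49  0.19  1.99 -0.14  0.68  1.56]
turn [-0.001 -0.002 -0.001] then shift [-1.3  0.8 58.6]
```

>>> {"op": "drive_tool", "data": {
  "series": [1, 0, 0.8, 15, 0, 0, 0, 1, 0, 0, 15, 0, 0, 0, 1, 0, 0, 12, 0, 0, 0, 1, 0, 0, 9, 0, 0, 0, 1, 0, 0, 6, 0, 0, 0, 1, 0, 0, 1, 0, 0, 0, 1, 0, 0, 0, 0, 0, 0, -1, 0, 0, 0, 0, 0, 0, -1, 0, 0, 0, 0, 0, 0, -1, 0, 0, 0, 0, 0, 0, -1, 0, 0, 0, 0, 0, 0, -1, 0, 0, 0, 0, 0, 0]
}}

```text
t: 31.85
eef_pos: [0.5495, 0.0738, 0.0361]
tool_rot: [0.0, -0.049, 0.999, 0.0]
contact_force: [-0.5, -0.2, 6.4]
gripper_width: 0.737
```

>>> {"op": "drive_tool", "data": {
  "series": [-1, 0, 0, -5, 0, 0, 0, -1, 0, 0, -10, 0, 0, 0, -1, 0, 0, -20, 0, 0, 0, -1, 0, 0, -25, 0, 0, 0, -1, 0, 0, -15, 0, 0, 0, -1, 0, 0, -5, 0, 0, 0, -1, 0, 0, 0, 0, 0, 0]
}}

```text
t: 32.72
eef_pos: [0.5489, 0.0739, 0.1153]
tool_rot: [-0.0, -0.049, 0.999, 0.0]
contact_force: [-0.4, -0.3, -4.8]
gripper_width: 0.74
```

```bash
python3 plan.py 582.2 255.2 115 -9
```

```text
t 32.73 eef [548.9  73.9 115.3] F [-0.4 -0.3 -4.8] w 0.74 q [-0.41  0.46  0.2   1.97 -0.14  0.72  1.55]
turn [ 0.    -0.     0.254] then shift [ -4.5 184.3   0.3]
```

>>> {"op": "drive_tool", "data": {
  "series": [-1, 0, 0, 0, 0, 0, 0.127, -1, 0, 0, 0, 0, 0, 0.127, -1, -0.5, 12, 0, 0, 0, 0, -1, -0.5, 24, 0, 0, 0, 0, -1, -0.5, 30, 0, 0, 0, 0, -1, -1, 30, 0, 0, 0, 0, -1, -0.5, 30, 0, 0, 0, 0, -1, -0.5, 28, 0, 0, 0, 0, -1, -0.5, 20, 0, 0, 0, 0, -1, -0.5, 10, 0, 0, 0, 0, -1, 0, 0, 0, 0, 0, 0]
}}

```text
t: 34.1
eef_pos: [0.5823, 0.2552, 0.1152]
tool_rot: [-0.0, 0.078, 0.997, -0.0]
contact_force: [0.1, -0.8, -4.0]
gripper_width: 0.743
```

>>> {"op": "drive_tool", "data": {
  "series": [-1, 0, 0, 12, 0, 0, 0, -1, 0, 0, 20, 0, 0, 0, -1, 0, 0, 16, 0, 0, 0, -1, 0, 0, 8, 0, 0, 0, -1, 0, 0, 0, 0, 0, 0, -1, 0, 0, 0, 0, 0, 0]
}}

```text
t: 34.85
eef_pos: [0.5828, 0.2551, 0.0599]
tool_rot: [0.0, 0.078, 0.997, 0.0]
contact_force: [0.3, -0.7, -4.5]
gripper_width: 0.741
```

```bash
python3 plan.py 582.2 255.2 36.1 -9
python3 - <<'E'
from h import *
c=cam('wrist','w8.png')
E
```

```text
t 34.85 eef [582.8 255.1  59.9] F [ 0.3 -0.7 -4.5] w 0.741 q [-0.68  0.65  0.23  1.8  -0.21  0.71  1.08]
turn [0.001 0.001 0.   ] then shift [ 0.6  0.  23.8]
```

View pics/w8.png

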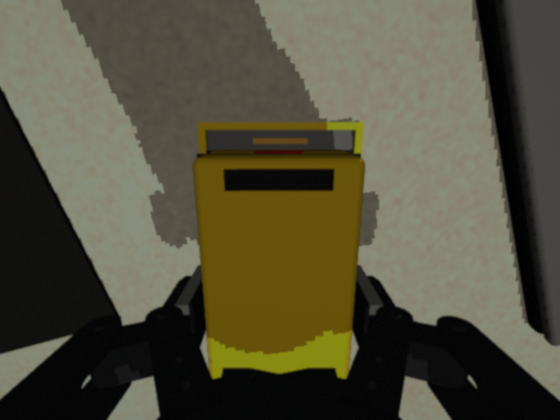

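The battery is centred over the yellow dock, rim from (198,124) to (362,124), and level. Next I lower it.

>>> {"op": "drive_tool", "data": {
  "series": [-1, 0.5, 0, 9, 0, 0, 0, -1, 0, 0, 7, 0, 0, 0, -1, 0, 0, 3, 0, 0, 0, -1, 0, 0, 2, 0, 0, 0, -1, 0, 0, 1, 0, 0, 0, -1, 0, 0, 1, 0, 0, 0, -1, 0, 0, 0, 0, 0, 0]
}}

```text
t: 35.78
eef_pos: [0.5819, 0.255, 0.0366]
tool_rot: [0.0, 0.078, 0.997, 0.0]
contact_force: [-0.7, 0.3, -4.3]
gripper_width: 0.734
```

>>> {"op": "drive_tool", "data": {
  "series": [-1, 0, 0, 0.8, 0, 0, 0, -1, 0, 0, 0.4, 0, 0, 0, -1, 0, 0, 0, 0, 0, 0]
}}

```text
t: 36.15
eef_pos: [0.582, 0.2551, 0.0362]
tool_rot: [0.0, 0.078, 0.997, 0.0]
contact_force: [-3.7, -1.4, 5.1]
gripper_width: 0.737
```

>>> {"op": "drive_tool", "data": {
  "series": [0.5, 0, 0, 0, 0, 0, 0, 0.7, 0, 0, 0, 0, 0, 0, 1, 0, 0, 0, 0, 0, 0, 1, 0, 0, 0, 0, 0, 0, 1, 0, 0, 0, 0, 0, 0, 1, 0, 0, -10, 0, 0, 0, 1, 0, 0, -25, 0, 0, 0, 1, 0, 0, -40, 0, 0, 0, 1, 0, 0, -40, 0, 0, 0, 1, 0, 0, -20, 0, 0, 0, 1, 0, 0, 0, 0, 0, 0]
}}

```text
t: 37.52
eef_pos: [0.5826, 0.2554, 0.1717]
tool_rot: [0.001, 0.078, 0.997, 0.001]
contact_force: [-0.5, 0.1, -0.7]
gripper_width: 1.001
```

>>> {"op": "drive_tool", "data": {
  "series": [1, 0, -20, -10, 0, 0, 0, 1, 0, -40, 0, 0, 0, 0, 1, 0, -40, 0, 0, 0, 0, 1, 0, -40, 0, 0, 0, 0, 1, 0, -30, 0, 0, 0, 0, 1, 0, -10, 0, 0, 0, 0, 1, 0, 0, 0, 0, 0, 0, 1, 0, 0, 0, 0, 0, 0]
}}

```text
t: 38.52
eef_pos: [0.5538, 0.0787, 0.18]
tool_rot: [-0.0, 0.077, 0.997, 0.0]
contact_force: [0.3, 0.6, 0.4]
gripper_width: 1.0
```

```bash
python3 chk.py t4.png
```

```text
Traceback (most recent call last):
  File "chk.py", line 10, in <module>
    print('batt',rects(c['pixels'],'yellow',(225,185,275,260),.044,c))
                 ~~~~~^^^^^^^^^^^^^^^^^^^^^^^^^^^^^^^^^^^^^^^^^^^^^^^
  File "seg.py", line 12, in rects
    (cx,cy),(w,h),a=cv2.minAreaRect(P)
                    ~~~~~~~~~~~~~~~^^^
cv2.error: OpenCV(4.12.0) /io/opencv/modules/imgproc/src/convhull.cpp:143: error: (-215:Assertion failed) total >= 0 && (depth == CV_32F || depth == CV_32S) in function 'convexHull'
```

View pics/c_t4.png

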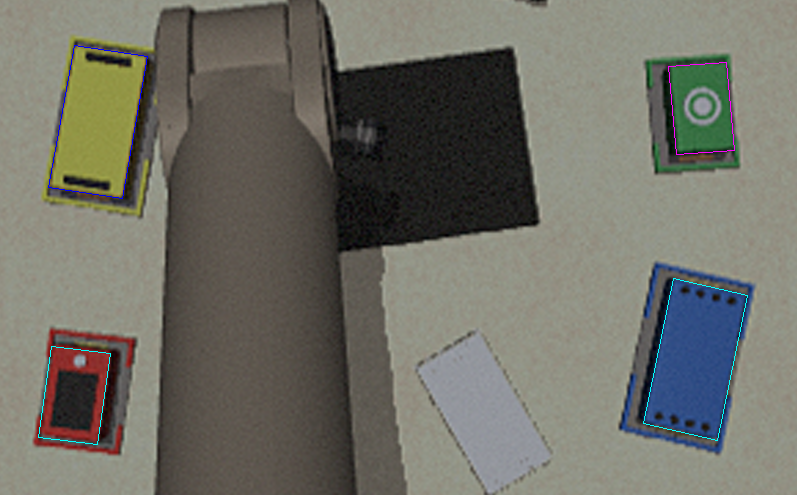

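```bash
python3 -c "
from h import *
a=cv2.imread('pics/t0.png');b=cv2.imread('pics/t4.png')
for n,(u0,v0,u1,v1) in dict(cup=(225,100,275,155),mouse=(308,115,350,170)).items(): print(n,cv2.absdiff(a,b)[v0:v1,u0:u1].mean())
print(bot.get_obs()['contact_force'])"
```

```text
cup 9.78969696969697
mouse 8.672582972582973
[-0.21253556  0.21875753 -0.14241977]
```

All four modules match their expected outlines within about 2 mm. One quick shift check on the cup and mouse, then I hand in.

```bash
python3 -c "
from h import *
g=lambda n:cv2.cvtColor(cv2.imread(n),cv2.COLOR_BGR2GRAY)
a=g('pics/t0.png');b=g('pics/t4.png')
ok=True
for n,(u0,v0,u1,v1) in dict(cup=(228,106,270,150),mouse=(310,118,348,168)).items():
    _,s,_,l=cv2.minMaxLoc(cv2.matchTemplate(b[v0-15:v1+15,u0-15:u1+15],a[v0:v1,u0:u1],cv2.TM_CCOEFF_NORMED));print(n,s,l[0]-15,l[1]-15)
    ok&=abs(l[0]-15)<4 and abs(l[1]-15)<4
if ok: print(bot.hand_in())"
```

```text
cup 0.9938752055168152 0 0
mouse 0.9949998259544373 0 0
the job is handed in; nothing more can be done
None
```

I docked all four modules in order (radio, recorder, amplifier, then the battery last) and handed the job in at about 39 s. The hand-in reports no verdict, so this rests on my own checks.

- **Modules:** in the last top view all four lie on their predicted outlines within about 2 mm, right way up and flat. Each module met its dock floor at the expected height with a contact force of 5–8 N before release.
- **Cup and mouse:** image matching shows no shift for either (0 pixels).
- **Robot:** it stands clear, with about 0 N on the tool.
- **Failed check:** the last check script stopped with an error when it looked for the battery at its old place on the mat. The battery had already been moved and the arm was covering that spot, so this was harmless.

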